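Reset the competition robot through its push-latch cover

ROBOT

A 6-joint arm with a two-finger parallel gripper is mounted at the origin on the work surface. World frame = base frame: x ahead of the robot, y to its left, z up, the work surface at z = 0. Lengths are in mm, angles in rad, forces in N, time in s.
With the tool pointing down it reaches from about 325 to 775 mm from the base axis. Payload 5.5 kg.
Tool frame: the origin (TCP) lies on the front face of the gripper's body, between the roots of the fingers; the fingertips stand 80 mm ahead of it and the grasp point (between the pads) lies 61 mm ahead of it; z points along the fingers, y is the direction in which the jaws open and shut (so a half turn about z gives the same grasp; the last joint's range is limited). The gripper opens to 88 mm and grips with 3 to 60 N. Pads are 20 mm wide; open, the fingers measure 115 mm over their backs; the gripper's body (75 mm by 178 mm) begins 61 mm behind the grasp point.
Start: joints at [1.22, 0.091, 1.231, -0, 1.82, -0.057], TCP at [173.759, 574.304, 302.631] pointing down, gripper open.
Joint ranges: [-2.87, 2.87], [-0.86, 2.18], [0.17, 2.46], [-1.51, 4.65], [0.06, 2.69], [-2.65, 2.65]. Speed limits (rad/s): [2.57, 2.57, 3.01, 3.14, 3.14, 3.14].

INTERFACE

Orientations are given as a unit quaternion [w, x, y, z].
In Python, from station import arm, kinematics, cams gives the robot as it stands. Calls block until the motion is done:
- arm.goto(position, orientation): joint-space move of the TCP to a pose.
- arm.movel(position, orientation=None, rate=150, force_limit=None): straight line of the TCP; orientation=None keeps the orientation; rate is the mean speed in mm/s. With force_limit (N) it stops when the force on the tool has changed by that much, and returns True; else False.
- arm.goto_joints(angles): joint-space move.
- arm.release() and arm.close_gripper(): open the fingers fully, or close them until they stop; the grip force is fixed at half the most.
- arm.pause(seconds).
- kinematics.ik(position, orientation): joint angles nearest the present ones, or None.
- cams.read_camera(name): name is "scene" or "top" or "wrist"; returns a dict with "pixels" (400x640x3 uint8, red, green, blue), "K" (3x3 intrinsics, pixels), "world_to_cam" (4x4, takes a point from world to camera coordinates); the wrist camera has in their place "hand_eye" (4x4, takes a point from camera to tool coordinates, whose origin is the TCP and whose axes are the flange's). Camera axes: x right, y down, z forward; pixel columns grow to the right and rows downward; lengths in mm; the calibration is good to about 2 mm. A picture is of the moment at which its call begins: read the wrist's pose just before it. There is no depth.
A pose or a line that the arm cannot do raises arm.PlanningError and nothing moves.
- arm.hand_in(): hands the job in, once; it reports no verdict.
Readings, each from a call of its own:
- arm.current_clock(): time.
- arm.current_qpos(): joint angles.
- arm.current_joint_velocities(): joint speeds.
- arm.current_joint_efforts(): joint torques, N m.
- arm.current_position(): TCP position.
- arm.current_tool_rot(): TCP orientation.
- arm.current_contact_force(): force on the tool from outside, world axes, zero at the start.
- arm.current_moment(): the same for the moment, N m.
- arm.current_width(): finger opening in mm.
Only numpy, scipy, OpenCV 4.12 (cv2) and the standard library are available. Lean on these libraries where they do the work, as an engineer would, in place of code of your own. Each camera call takes 0.05 s, during which the arm holds its last target. There are 200 camera calls.

TASK

Reset the small wheeled robot: press on the free edge of the push-latch cover on its top and let go so that it pops open, then press the round button inside fully down and let go, and finally push the cover back down and press it until it latches and stays shut. Only press and push with the fingertips; grip and lift nothing, and leave the loose parts on and around the robot where they are.

Things in the scene. Friction and masses are not known exactly. Their poses are not given: they have to be found in the camera images.
- rover: small four-wheeled robot, 250 x 210 mm over its wheels, fixed on a plywood cradle. Origin on the table under its middle; x along its length, y to its left, z up. Aluminium deck 75 mm above the table; a black control bay (108 x 43 mm, walls up to 112 mm above the table) on the middle of the deck, its grey cover on top.
- cover_hinge (a point): middle of the cover's hinge axis, 123 mm above the table, fixed, with the robot's axes; the axis runs along x. The shut cover reaches from here 46 mm towards -y (its free edge). Two steel hinge posts (16 mm wide, at x = -36 and +36 mm) reach 5 mm to +y and 2 mm above the axis. Open, the cover latches again only if it has been open beyond 0.9 rad.
- cover_press (a point): spot to press: outer (upper) face of the cover, middle of its width, 35 mm from the hinge axis, in a patch of fine ribs; moves with the cover, a grey plate 104 x 46 x 5 mm; shut, its upper face is level, 2.5 mm above the axis. To shut it, push its outer face down against a soft spring (under 3 N), press in past -0.11 rad with 4 to 9 N, let go: it stays at 0.
- cover (a joint): cover angle in rad: 0 (within 0.02) latched shut, growing as the free edge swings up; can be pressed in to about -0.14 (5 mm at the press spot). Push-push latch: press the shut cover in past -0.11 with 4 to 9 N and let go, and a damped spring swings it up to rest at 1.25 to 1.4 rad in about 2 s (it gives way up to 1.9 if pushed).
- button_top (a point): centre of the top of the round white reset button, diameter 18 mm, in a black bezel of diameter 25 mm and 10 mm lower, 114 mm above the table when up, inside the bay under the cover: 30 mm from the hinge axis towards the free edge, anywhere within 28 mm to either side of the middle along the axis. It moves with the button.
- reset_button (a joint): travel of the button in m: 0 up, 0.005 fully down (about 4 N); it springs back up.
- battery: loose black battery pack, 40 x 60 x 22 mm, lying on the robot's deck beyond one end of the control bay; origin at the centre of its underside. Leave it alone.
- standoff: loose aluminium round standoff, diameter 16, height 35 mm, standing on the deck beyond the other end of the bay; origin at the centre of its underside. Leave it alone.
- screwdriver: loose screwdriver lying on the table to the left (+y); leave it alone.
- tape: loose roll of paper tape, diameter 96, height 24 mm, flat on the table to the right (-y); leave it alone.
- wheel: loose spare rubber wheel, diameter 72, height 28 mm, flat on the table to the right (-y); leave it alone.
- jar: loose small clear jar with a black cap, diameter 52, height 55 mm, on the table to the right (-y); leave it alone.
- channel: loose aluminium channel, 150 x 26 x 24 mm, on the table to the left (+y); leave it alone.

How it is judged (in metres and radians):
On the way, in this order (a step that is already met when the one before it is completed fails the run):
1. the shut cover is pressed in (value of joint cover below -0.05 rad).
2. the cover has popped open (value of joint cover above 0.95 rad), for 0.2 s.
3. the reset button is pressed down, the cover being open (value of joint reset_button above 0.0035 m and value of joint cover above 0.6 rad), for 0.05 s.
4. the cover is pressed in again (value of joint cover below -0.05 rad).
At the end, for the whole second after the job is handed in: The cover is latched shut (angle between -0.03 and 0.04 rad) and stays so by itself, the button is up again (less than 2 mm down), and no loose part is more than 20 mm from where it stood (value of joint cover between -0.03 and 0.04 rad and value of joint reset_button below 0.002 m and distance of each of battery, standoff, screwdriver, tape, wheel, jar, channel from where it was at the start of the episode below 0.02 m); the robot touches nothing.
It fails at once if a loose part is pushed away, lifted or carried (more than 20 mm from its start) (distance of any of battery, standoff, screwdriver, tape, wheel, jar, channel from where it was at the start of the episode above 0.02 m).
It also fails if it takes over 42 s, if anything falls off the work surface, if the arm or the gripper's body presses on something with over 40 N, if the wrist force passes 120 N, or if a joint passes its speed limit or range.

## Working session

There is one attempt and no reset: what is moved stays moved. The work goes in short steps, each a Python script; the robot and the scene stay as the last script left them, time stands still between calls to the robot, and variables do not carry over. Pictures are saved under pics/ and viewed, on a budget of 10 in all, crops included, one or two more only if the job needs it, and the job is handed in when it is done.

```bash
ls; mkdir -p pics; python3 - <<'E'
from station import arm,kinematics,cams
import cv2,numpy as np
print(arm.current_clock(),arm.current_position(),arm.current_tool_rot())
for n in("top","scene"):
    d=cams.read_camera(n); cv2.imwrite(f"pics/{n}0.png",d["pixels"][:,:,::-1]); print(d["K"],d["world_to_cam"])
    np.savez(f"{n}0.npz",**{k:d[k] for k in("pixels","K","world_to_cam")})
d=cams.read_camera("wrist");print(d["K"],d["hand_eye"])
E
```

```text
pics
0.0 [173.71189846 574.15792834 301.52467579] [-1.85254633e-04  1.46357986e-01  9.89231227e-01 -9.40396143e-04]
[[371.09418331   0.         317.55782756]
 [  0.         371.09418331 204.03863858]
 [  0.           0.           1.        ]] [[-2.70438901e-02 -9.99367411e-01  2.30955922e-02 -9.72825982e+00]
 [-9.98985423e-01  2.61868312e-02 -3.66384360e-02  5.22406758e+02]
 [ 3.60104586e-02 -2.40630058e-02 -9.99061669e-01  1.18986504e+03]
 [ 0.00000000e+00  0.00000000e+00  0.00000000e+00  1.00000000e+00]]
[[382.11612133   0.         319.05884369]
 [  0.         382.11612133 204.21560825]
 [  0.           0.           1.        ]] [[-4.39779525e-02  9.99029570e-01 -2.42046373e-03  3.58312166e+01]
 [ 5.03305184e-01  2.00628210e-02 -8.63875787e-01 -1.66499324e+02]
 [-8.62988894e-01 -3.92097203e-02 -5.03699083e-01  1.58490862e+03]
 [ 0.00000000e+00  0.00000000e+00  0.00000000e+00  1.00000000e+00]]
[[331.17027786   0.         313.64957516]
 [  0.         331.17027786 197.52764259]
 [  0.           0.           1.        ]] [[-4.54121676e-04 -9.51282655e-01 -3.08319809e-01  8.59480692e+01]
 [ 9.99999733e-01 -2.55416379e-04 -6.84835606e-04 -4.32690323e-01]
 [ 5.72722305e-04 -3.08320037e-01  9.51282517e-01 -8.22037026e+01]
 [ 0.00000000e+00  0.00000000e+00  0.00000000e+00  1.00000000e+00]]
```

View pics/top0.png

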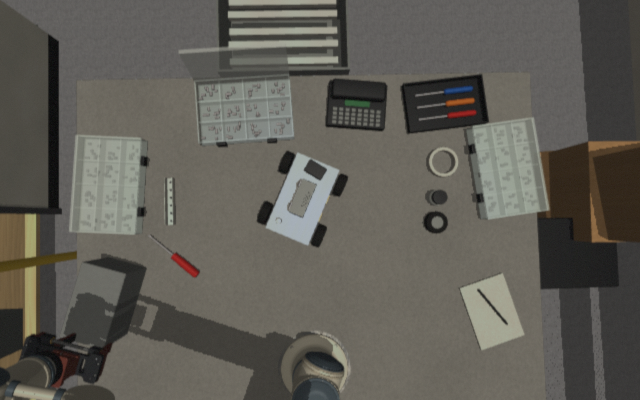

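View pics/scene0.png

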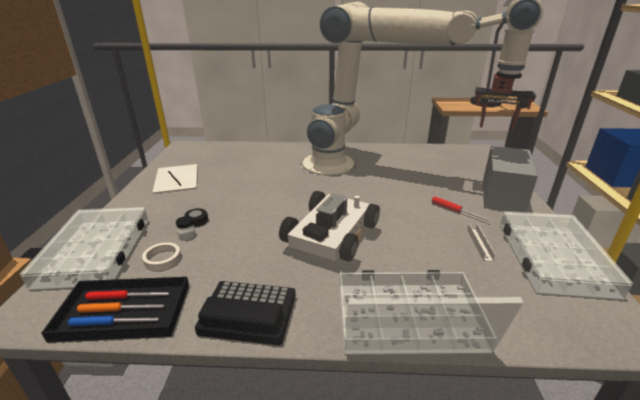

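The top view shows the rover at about (303,198), battery at (315,168), standoff at (279,220), so its x runs up and to the right. Scene view: a grey box stands near the start pose at (510,175), so I'll raise the arm before moving over for a close look.

```bash
cat > h.py <<'E'
from station import arm,kinematics,cams
import cv2,numpy as np
from scipy.spatial.transform import Rotation as R
def q2R(q): return R.from_quat(q,scalar_first=True).as_matrix()
def quat(yaw):  # tool down, tool x axis at world angle yaw
    c,s=np.cos(yaw),np.sin(yaw)
    return R.from_matrix(np.array([[c,s,0],[s,-c,0],[0,0,-1]])).as_quat(scalar_first=True)
def cam_pose(d,pos=None,q=None):
    """K, R (cam->world), origin"""
    if "hand_eye" in d:
        H=np.array(d["hand_eye"]);Rt=q2R(q)
        return d["K"],Rt@H[:3,:3],Rt@H[:3,3]+pos
    W=np.array(d["world_to_cam"]);return d["K"],W[:3,:3].T,-W[:3,:3].T@W[:3,3]
def ray(c,uv,z):
    K,Rc,o=c;v=Rc@np.linalg.solve(K,[uv[0],uv[1],1.]);return o+v*(z-o[2])/v[2]
def proj(c,p):
    K,Rc,o=c;v=K@(Rc.T@(np.asarray(p)-o));return v[:2]/v[2]
def shot(name):
    p,q=np.array(arm.current_position()),np.array(arm.current_tool_rot())
    d=cams.read_camera("wrist");cv2.imwrite(f"pics/{name}.png",d["pixels"][:,:,::-1])
    c=cam_pose(d,p,q);np.savez(f"{name}.npz",K=c[0],R=c[1],o=c[2],px=d["pixels"]);return d["pixels"],c
def load(name):
    z=np.load(f"{name}.npz");return z["px"],(z["K"],z["R"],z["o"])
E
python3 - <<'E'
from h import *
d=np.load("top0.npz");c=cam_pose(d)
for uv in[(303,198),(315,168),(279,220)]:print(ray(c,uv,75))
print(ray(c,(110,290),0),ray(c,(100,260),150))
ctr=ray(c,(303,198),90)
p=np.array(arm.current_position());q=arm.current_tool_rot()
arm.movel([p[0],p[1],430],rate=250)
# camera sits 86 mm along tool +x, tilted back; tool x = world +x-ish
H=np.array(cams.read_camera("wrist")["hand_eye"]);print("cam axis in tool",H[:3,2])
yaw=np.arctan2(-25,60)
Q=quat(yaw);Rt=q2R(Q);ax=Rt@H[:3,2];of=Rt@H[:3,3]
Z=330;o=ctr-ax*((Z+of[2]-ctr[2])/-ax[2]) 
t=o-of;print("target",t)
for y2 in(yaw,yaw+np.pi):
    print(y2,kinematics.ik(t,quat(y2)))
arm.goto(t,Q);arm.pause(.3)
shot("w1");print(arm.current_clock(),arm.current_position())
E
```

```text
[539.23004166  21.91428625  75.        ]
[630.36888667 -17.210412    75.        ]
[474.08061535  96.62151175  75.        ]
[265.34559099 645.66577726   0.        ] [376.10365481 593.22563156 150.        ]
cam axis in tool [-3.08320050e-01 -6.84533211e-04  9.51282439e-01]
target [555.23385348  13.97181814 330.        ]
-0.3947911196997615 [-3.60958442e-02 -2.19622110e-02  1.29781226e+00 -4.44089210e-16
  1.86574260e+00  1.92949160e+00]
2.746801533890032 [-3.60958442e-02 -2.19622110e-02  1.29781226e+00 -4.44089210e-16
  1.86574260e+00 -1.21210105e+00]
3.6417 [555.26027227  14.22872181 330.04957255]
```

View pics/w1.png

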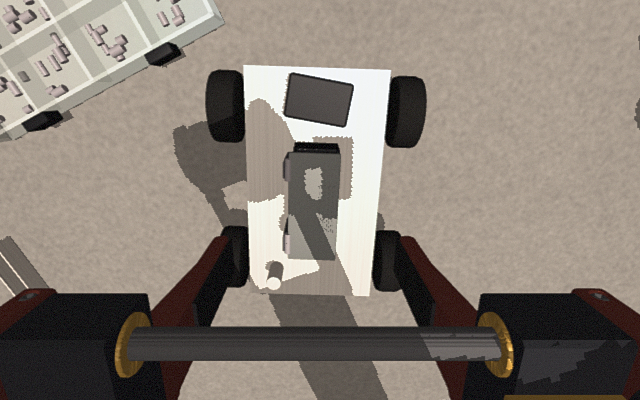

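The wrist view shows the cover at (289–340, 152–260), with the hinge posts on its left at (287,165) and (286,237). That puts rover +y on the image left. Battery is at (318,100), standoff at (274,275). I'll zoom in for exact corners.

```bash
python3 - <<'E'
from h import *
px,c=load("w1")
im=px[130:275,260:360,::-1]
im=cv2.convertScaleAbs(cv2.resize(im,None,fx=4,fy=4,interpolation=cv2.INTER_CUBIC),alpha=1.3,beta=25)
# deck outline
g=cv2.cvtColor(px,cv2.COLOR_RGB2HSV)
cv2.imwrite("pics/w1c.png",im)
E
```

```text
(no output)
```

View pics/w1c.png

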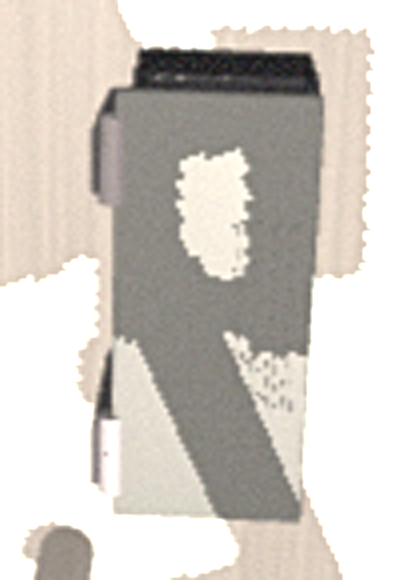

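```bash
cat >> h.py <<'E'
def frame(name,corners):
    px,c=load(name);P=np.array([ray(c,u,125.5)[:2] for u in corners])  # TL TR BR BL (hinge side = left)
    ux=(P[0]-P[3]+P[1]-P[2]);yaw=np.arctan2(ux[1],ux[0]);ux/=np.linalg.norm(ux);uy=np.array([-ux[1],ux[0]])
    return P,yaw,ux,uy,P.mean(0)
E
python3 - <<'E'
from h import *
P,yaw,ux,uy,m=frame("w1",[(288.4,152.2),(340.1,153.4),(334.4,259.4),(288.1,257.9)])
print(P,yaw,m,[np.linalg.norm(P[i]-P[i-1]) for i in range(4)])
d=np.load("top0.npz");ct=cam_pose(d)
px,c=load("w1")
# deck corners
D=np.array([ray(c,u,75)[:2] for u in[(245,66),(390,69),(369,296),(247,294)]]);print(D,D.mean(0),ux)
v=D[0]-D[3]+D[1]-D[2];print(np.arctan2(v[1],v[0]))
for n in("top0","scene0"):
    d=np.load(n+".npz");cc=cam_pose(d);im=d["pixels"][:,:,::-1].copy()
    print(n,[proj(cc,[*p,125.5]).round(1) for p in P])
E
```

```text
[[594.34002228  21.19615872]
 [576.0462618  -19.98904589]
 [481.91530178  22.45792376]
 [500.61123818  63.12553079]] -0.42214302079347243 [538.22820601  21.69764185] [np.float64(102.67987733897787), np.float64(45.06531650798693), np.float64(103.25881496119433), np.float64(44.75927054497619)]
[[678.65971084  32.78132491]
 [623.25920988 -93.34984789]
 [394.74334954   9.61959247]
 [452.65582076 141.48293391]] [537.32952276  22.63350085] [ 0.91221301 -0.40971628]
-0.4358352426789678
top0 [array([302.5, 178.3]), array([316.7, 184.2]), array([303. , 216.7]), array([288.9, 210.7])]
scene0 [array([330.6, 213.6]), array([315.4, 209.7]), array([331.8, 193.2]), array([346. , 196.6])]
```

```bash
cat >> h.py <<'E'
YAW=-0.427
UX=np.array([np.cos(YAW),np.sin(YAW)]);UY=np.array([-UX[1],UX[0]])
M=np.array([538.2,21.8]);HINGE=M+23*UY
QP=quat(YAW+np.pi/2)   # tool x along rover +y, jaws along rover x
def tip(x,y,z):  # rover coords relative to hinge, world z of fingertips -> TCP
    p=HINGE+x*UX+y*UY;return [p[0],p[1],z+80]
E
python3 - <<'E'
from h import *
arm.close_gripper()
arm.goto(tip(0,-40,165),QP)
arm.movel(tip(0,-40,132),rate=80)
hit=arm.movel(tip(0,-40,118),rate=15,force_limit=9)
print(hit,np.array(arm.current_position())[2]-80,arm.current_contact_force(),arm.current_clock())
arm.pause(.1);print(arm.current_contact_force(),np.array(arm.current_position())[2]-80)
arm.movel(tip(0,-60,200),rate=200)
# look from above, camera yaw along rover x
ax=None
d=cams.read_camera("wrist");H=np.array(d["hand_eye"]);Q=quat(YAW);Rt=q2R(Q);a=Rt@H[:3,2];of=Rt@H[:3,3]
ctr=np.array([*(HINGE-25*UY-15*UX),115]);Z=290
o=ctr-a*((Z+of[2]-ctr[2])/-a[2]);arm.goto(o-of,Q);arm.pause(.6)
shot("w2");print(arm.current_clock(),arm.current_position())
E
```

```text
True 121.27703042164524 [-0.52677503  0.15093679  3.92078818] 7.6833
[-1.70167104  0.27881549  4.86272844] 121.23926255137283
10.5 [522.28925467  26.18192954 290.03778283]
```

View pics/w2.png

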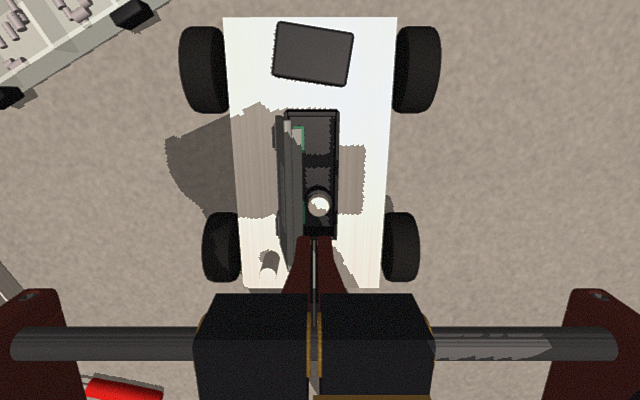

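The cover popped open, and the white button shows at about (319,204). The bay's free-side wall is at column ~338.

```bash
python3 - <<'E'
from h import *
px,c=load("w2")
g=px[185:222,303:336].min(2)
m=(g>95).astype(np.uint8);n,l,s,ce=cv2.connectedComponentsWithStats(m);i=1+s[1:,4].argmax()
print(s,ce);u=ce[i]+[303,185]
def rel(uv,z):
    p=ray(c,uv,z)[:2]-HINGE;return (p@UX).round(1),(p@UY).round(1)
print(u,rel(u,114))
for uv in[(338,111),(338,204),(336,238),(287,111)]:print(uv,rel(uv,112))
im=cv2.resize(px[150:250,260:360,::-1],None,fx=5,fy=5,interpolation=cv2.INTER_CUBIC);cv2.imwrite("pics/w2c.png",im)
E
```

```text
[[  0   0  33  37 898]
 [  5  12  22  20 323]] [[16.21603563 16.922049  ]
 [15.3993808  20.99690402]]
[318.3993808  205.99690402] (np.float64(-22.5), np.float64(-30.2))
(338, 111) (np.float64(53.4), np.float64(-44.8))
(338, 204) (np.float64(-21.5), np.float64(-46.5))
(336, 238) (np.float64(-52.3), np.float64(-45.4))
(287, 111) (np.float64(53.4), np.float64(-6.0))
```

View pics/w2c.png

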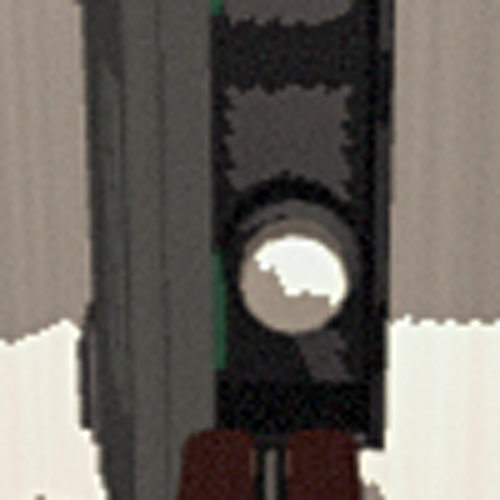

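```bash
python3 - <<'E'
from h import *
arm.goto(tip(-22.5,-32,185),QP)
arm.movel(tip(-22.5,-30,118),rate=120)
print(arm.current_contact_force())
hit=arm.movel(tip(-22.5,-30,107.5),rate=20,force_limit=9)
arm.pause(.15);print(hit,arm.current_contact_force(),np.array(arm.current_position())[2]-80,arm.current_clock())
arm.movel(tip(-22.5,-32,190),rate=200)
arm.pause(.1);d,c=shot("w3")
for n in ("scene",):
    im=cams.read_camera(n)["pixels"];cv2.imwrite("pics/s3.png",cv2.resize(im[130:290,240:420,::-1],None,fx=4,fy=4,interpolation=cv2.INTER_CUBIC))
print(arm.current_clock())
E
```

```text
[-0.96807977  0.16456328  1.21701946]
True [-1.16611212  0.37640365  4.67320367] 109.32369654941664 13.275
14.0333
```

View pics/s3.png

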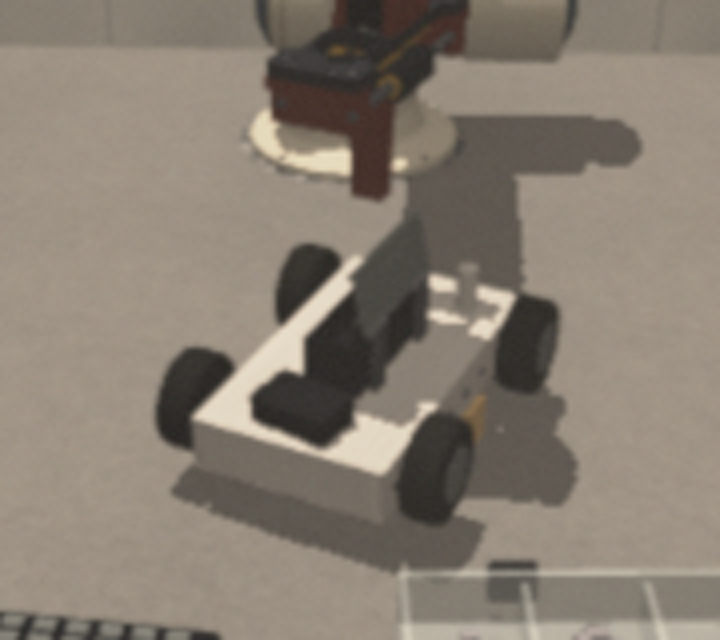

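Button reached about 4.7 mm down, with the cover still open and the loose parts in place. Now I'll shut the cover from its outer side.

```bash
python3 - <<'E'
from h import *
f=lambda:np.round(arm.current_contact_force(),1)
arm.movel(tip(0,32,190),rate=200)
arm.movel(tip(0,32,154),rate=150)
print(f(),arm.current_clock())
for y,z in((-12,154),(-25,143),(-33,133)):
    print(y,arm.movel(tip(0,y,z),rate=60,force_limit=15),f())
arm.movel(tip(0,-40,128),rate=40,force_limit=15)
print(f())
hit=arm.movel(tip(0,-40,118),rate=15,force_limit=8);arm.pause(.15)
print(hit,f(),arm.current_position()[2]-80)
arm.movel(tip(0,-40,150),rate=60)
arm.movel(tip(0,-50,200),rate=200)
H=np.array(cams.read_camera("wrist")["hand_eye"]);Q=quat(YAW);Rt=q2R(Q);a=Rt@H[:3,2];of=Rt@H[:3,3]
ctr=np.array([*(HINGE-25*UY-15*UX),115]);Z=290
o=ctr-a*((Z+of[2]-ctr[2])/-a[2]);arm.goto(o-of,Q);arm.pause(.5)
shot("w4");print(arm.current_clock())
E
```

```text
[-0.9  0.7  1.4] 14.9167
-12 False [ 0.1 -0.4 -0.3]
-25 False [0.2 0.5 0.6]
-33 False [ 0.4 -0.3  1.8]
[-0.6 -0.9  2.2]
True [-0.6  0.2  5. ] 121.20541313397464
20.7333
```

View pics/w4.png

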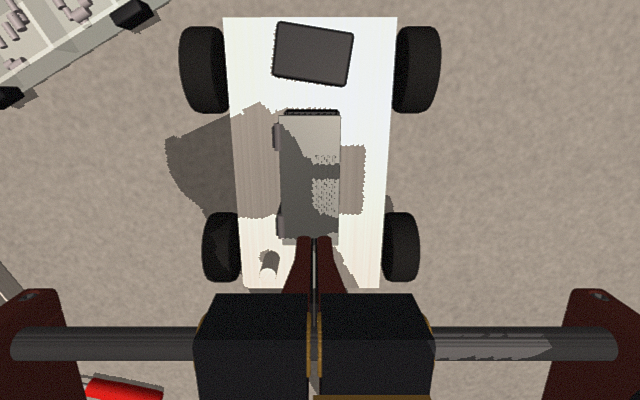

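The cover is shut with its right edge at column 340, about 2 s after release. Battery and standoff haven't moved. I'll check the level with numbers, then hand in.

```bash
python3 - <<'E'
from h import *
px,c=load("w4")
for uv in[(340,115),(340,205),(281,115)]:
    p=ray(c,uv,125.5)[:2]-HINGE;print((p@UX).round(1),(p@UY).round(1))
a=px.astype(int);b=load("w2")[0].astype(int)
D=np.abs(a-b).max(2)>40;D[95:295,225:400]=0;print("changed px elsewhere",D.sum())
arm.pause(.5);d,_=shot("w5");print("drift",(np.abs(d.astype(int)-a).max(2)>40).sum())
arm.hand_in();print(arm.current_clock())
E
```

```text
51.3 -45.4
-17.7 -47.0
51.3 -2.6
changed px elsewhere 6
drift 67
the job is handed in; nothing more can be done
the job is handed in; nothing more can be done
```

I ran the full reset and handed the job in, at about 21 s on the clock. No verdict was reported.

- **Opening:** I pressed the cover's free edge down to the stop (fingertips at about 121.2 mm) and let go. The next picture showed it popped open.
- **Button:** I found it 22.5 mm from the middle towards −x and 30 mm from the hinge. I pressed it about 4.7 mm down with the cover open, then released it.
- **Shutting:** I pushed the cover down from its outer side, pressed it to the same depth (121.2 mm, about 5 N left on the tool) and retreated.

**Last checks:**
- **Cover:** about 2 s after release it lay flat, with its edges within about 2 mm of the shut position. That is within the calibration error; I did not measure its angle directly.
- **Loose parts:** the battery and standoff looked unmoved. Outside the bay area only 6 pixels differed from the earlier wrist view. The tape, wheel, jar and channel were not looked at again after the start, but the arm never went near them.
- **Possible movement:** a second frame 0.5 s later differed by 67 pixels. I took this as image noise and handed in without looking at where they were.
- **Button:** with the cover shut I could not see that it had come back up.

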